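# Slide the battery pack home into its charging bay

### The arm

A 6-joint arm with a two-finger parallel gripper is mounted at the origin on the work surface. World frame = base frame: x ahead of the robot, y to its left, z up, the work surface at z = 0. Lengths are in m, angles in rad, forces in N, time in s.
With the tool pointing down it reaches from about 0.375 to 0.975 m from the base axis. Payload 3.8 kg.
Tool frame: the origin (TCP) lies midway between the tips of the shut fingers; the grasp point (between the pads) lies 19 mm behind it; x points along the fingers, z is the direction in which the jaws open and shut, and the axes are right-handed (so a half turn about x gives the same grasp; the last joint's range is limited). The gripper opens to 85 mm and grips with 20 to 120 N. Pads are 22 mm wide; open, the fingers measure 114 mm over their backs; the gripper's body (76 mm by 85 mm) begins 54 mm behind the grasp point. The pads swing forward as they close: fully open they stand 13 mm farther back than shut.
Start: joints at [1.286, 0.264, 1.604, -0, 1.274, -0.037], TCP at [0.166, 0.654, 0.231] pointing down, gripper open.
Joint ranges: [-2.63, 2.63], [-0.94, 2.18], [0.31, 2.57], [-1.31, 4.45], [0, 2.66], [-2.55, 2.55]. Speed limits (rad/s): [2.57, 2.57, 3.14, 3.14, 3.14, 3.14].

### API

Orientations are given as a rotation vector (axis times angle).
In Python, from workcell import * gives the robot as it stands. The module is installed in compiled form; this text tells all that it offers.
- The arm moves only by the tool carry_out, never from a script. Its arguments are lists of equal length, an entry for each row: "offset": the shift along the tool's x, y, z in cm, a list of three; "delta_rot": the turn, a rotation vector about the tool's x, y, z in degrees, a list of three. A call has exactly 5 rows; each row shifts and turns the commanded pose from where the row before left it, along the tool's axes as they then stand; what a row does not reach is not made up. A row lasts 1/12 s, in which the tool goes at most 41.7 mm and 7.16 degrees, less where a joint would pass 70% of its speed; a pose out of reach is approached as far as the arm can. A call is refused whole if a number of a shift passes 4.17 or a number of a turn 7.16, either way. A call with a gripper value outside its range is refused whole. "fingers" is the opening, from -1 (shut) to 1 (fully open), set as the call begins (left out, the last holds). The fingers move at their own pace and stop on an object; "newtons" is the grip in N (left out, the last holds). Time passes only in rows, so rows that do not move let the fingers close, or fill a call up. It gives the time, the measured TCP pose, the force and the opening at its end, in the units of the state.
- read_state(): the state, without advancing time (a new reading comes with each control period).
- read_camera(name): name is "scene" or "side" or "wrist"; returns (picture, depth): 384x512x3 uint8, red, green, blue; 384x512 float32, m along the optical axis (not along the pixel's ray), 0 where there is no reading.
- get_calibration(name): a dict with "fx", "fy", "cx", "cy" (pixels), "distortion" ([k1, k2, p1, p2, k3] as OpenCV has them; the pictures are not rectified), "R" (3x3) and "t" (3): a world point X has camera coordinates R X + t; the wrist camera has in their place "mount" (4x4, takes a point from camera to tool coordinates, whose origin is the TCP and whose axes are the tool frame's). Camera axes: x right, y down, z forward; pixel columns grow to the right and rows downward; lengths in m; the calibration is good to about 2 mm. A picture is of the moment at which its call begins: read the wrist's pose just before it. get_calibration takes no time and is no camera call.
- finish_job(): hands the job in, once; it reports no verdict.
The state is a dict: "time": time; "q": joint angles; "joint_vel": joint speeds; "joint_torque": joint torques, N m; "tool_pos": TCP position; "tcp_rot": TCP orientation; "wrist_force": force on the tool from outside, world axes, zero at the start; "torque": the same for the moment, N m; "width": opening from 0.0 (shut) to 1.0 (fully open).
Only numpy, scipy, OpenCV 4.12 (cv2) and the standard library are available. Lean on these libraries where they do the work, as an engineer would, in place of code of your own. Each camera call takes 0.05 s, during which the arm holds its last target. There are 200 camera calls.

### The job

Push the heavy yellow battery pack across the bench into the charging bay, until it sits square and fully home against the grey charger at the back, and then press the red button on top of the charger with a fingertip, all the way down, and let it go. Push the pack low, near its base, so that it slides and does not tip; do not lift it and do not touch its carrying handle. Leave the other things on the bench where they are.

Things in the scene. Friction and masses are not known exactly. Their poses are not given: they have to be found in the camera images.
- pack: yellow battery pack, black bands and lid, loose on the bench: 80 mm (its x) x 150 mm (y) x 145 mm high, 1.5 to 2.3 kg. Sliding it takes up to 25 N. Pushed high on the broad face it tips; pushed below 40 mm it slides. Origin: centre of its underside, z up; +x points towards the bay (within 0.2 rad), the broad -x face is the one to push. Starts 150 to 240 mm short of home, up to 20 mm off line
- handle: grey arched carrying handle fixed on top of the pack, 114 mm along the pack's y, 14 mm thick, between 145 and 185 mm above the bench; not to be touched. Origin on the pack's axis, 143 mm above its underside
- dock: fixed charging bay. Origin on the bench, where the pack's origin lies when home; +x is the way in, z up. Grey charger at the back: 75 mm (x) x 190 x 100 mm high, its front at x = +40 mm is the stop
- mouth (a point): middle of the bay's mouth on the bench, at bay x = -106 mm. From here two blue guides, 25 mm high, narrow from about 215 mm apart to 168 mm (inside) at x = -52 mm and then run straight to the charger, leaving the pack 9 mm each side. The pack slides on the bench itself, there is no step
- charge (a joint): travel of the charger's red push button: 0 up, 0.006 m fully down; it springs back, fully down takes 5 N
- charge_top (a point): centre of the top of the red button, 30 mm across, on top of the charger 75 mm behind the bay's origin (dock x = +75 mm); it is pressed straight down
- meter: bystander: yellow and black handheld meter, 90 x 170 x 38 mm, lying flat; origin at the centre of its underside
- spool: bystander: metal spool of solder, 64 mm across, 50 mm high, standing on its end; origin at the centre of its underside
- flux: bystander: green jar with white cap, 60 mm across, 65 mm high; origin at the centre of its underside
- cleaner: bystander: clear bottle with red cap, 50 mm across, 130 mm high; origin at the centre of its underside
- driver: bystander: screwdriver lying on the bench; origin near its middle
- board: bystander: green circuit board, 60 x 90 x 7 mm, lying flat; origin at the centre of its underside
- tin: bystander: round brass-coloured tin, 72 mm across, 26 mm high; origin at the centre of its underside

How it is judged:
On the way, in this order (a step that is already met when the one before it is completed fails the run):
1. the pack is home in the bay, upright and at rest (x of pack in the frame of dock between -0.007 and 0.006 m and y of pack in the frame of dock between -0.014 and 0.014 m and angle between the x axis of pack and the x axis of dock, either way round below 0.09 rad and angle between pack's own z axis and vertical below 0.04 rad and height (world z) of pack below 0.006 m and linear speed of pack below 0.01 m/s), for 0.3 s.
2. the red button is pressed down (value of joint charge above 0.0045 m), for 0.05 s.
At the end, for the whole second after the job is handed in: The pack stands upright on the bench in the bay, at rest: no more than 7 mm short of home against the charger, within 14 mm of the bay's centre line, turned less than 0.09 rad from it; the button has been pressed (at least 4.5 of its 6 mm) after that and is up again (all of step 1 and value of joint charge below 0.002 m); the robot touches nothing.
It fails at once if the pack is tipped (more than 0.15 rad) (angle between pack's own z axis and vertical above 0.15 rad).
It fails at once if the pack is lifted (more than 12 mm) (height (world z) of pack above 0.012 m).
It fails at once if the carrying handle is touched (contact force between any of the fingers, the arm and handle above 1 N).
It fails at once if the button is pressed while the pack is not home (value of joint charge above 0.003 m and not (x of pack in the frame of dock between -0.007 and 0.006 m and y of pack in the frame of dock between -0.014 and 0.014 m and angle between the x axis of pack and the x axis of dock, either way round below 0.09 rad and angle between pack's own z axis and vertical below 0.04 rad and height (world z) of pack below 0.006 m)).
It fails at once if one of the other things on the bench is moved by more than 30 mm (distance of any of meter, spool, flux, cleaner, driver, board, tin from where it was at the start of the episode above 0.03 m).
It also fails if it takes over 64 s, if anything falls off the work surface, if the arm or the gripper's body presses on something with over 40 N, if the wrist force passes 120 N, or if a joint passes its speed limit or range.

## Working session

There is one attempt and no reset: what is moved stays moved. The work goes in short steps, Python scripts to look and compute and a tool call to move; the robot and the scene stay as the last step left them, time stands still between calls to the robot, and variables do not carry over. Pictures are saved under pics/ and viewed, about 8 in all and at most 12, crops included, and the job is handed in when it is done.

Besides the shell and the picture viewer there is one more tool, called after "Call:" as name(argument=value, ...) on one line, values as JSON. carry_out: Moves the arm, as the interface text tells. Its arguments: {"type":"object","properties":{"offset":{"type":"array"},"delta_rot":{"type":"array"},"fingers":{"type":"number"},"newtons":{"type":"number"}},"required":["offset","delta_rot"]}

```bash
mkdir -p pics; cat > h.py <<'E'
import numpy as np,cv2
from workcell import *
from scipy.spatial.transform import Rotation as Ro
def cloud(name):
    s=read_state(); im,d=read_camera(name); c=get_calibration(name)
    K=np.array([[c['fx'],0,c['cx']],[0,c['fy'],c['cy']],[0,0,1.]])
    v,u=np.mgrid[:384,:512]
    p=cv2.undistortPoints(np.stack([u,v],-1).reshape(-1,1,2).astype(np.float64),K,np.array(c['distortion'],float)).reshape(384,512,2)
    P=np.dstack([p*d[...,None],d])
    if 'R' in c: W=(P-np.array(c['t']))@np.array(c['R'])
    else:
        M=np.array(c['mount']); W=P@M[:3,:3].T+M[:3,3]
        W=W@Ro.from_rotvec(s['tcp_rot']).as_matrix().T+np.array(s['tool_pos'])
    W[d==0]=np.nan
    return im,W
def save(im,n): cv2.imwrite('pics/'+n,im[...,::-1])
E
python3 - <<'E'
from h import *
s=read_state();print(s['time'],s['tool_pos'],s['tcp_rot'],Ro.from_rotvec(s['tcp_rot']).as_matrix().round(3))
for n in('scene','side'):
    im,W=cloud(n);np.savez(n,im=im,W=W);save(im,n+'1.png')
E
```

```text
0.0 [0.16536921 0.65367977 0.22996533] [-1.02607701  1.3181212   1.02391535] [[-0.001 -0.969  0.245]
 [-0.002  0.245  0.969]
 [-1.     0.    -0.002]]
```

View pics/scene1.png

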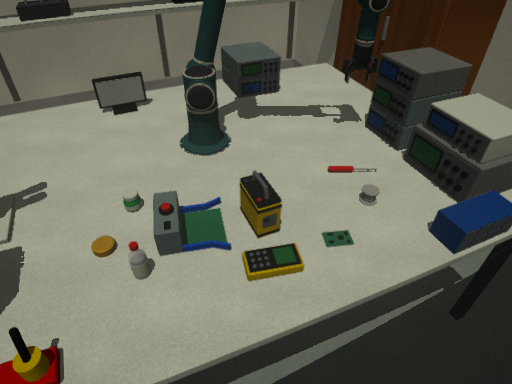

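View pics/side1.png

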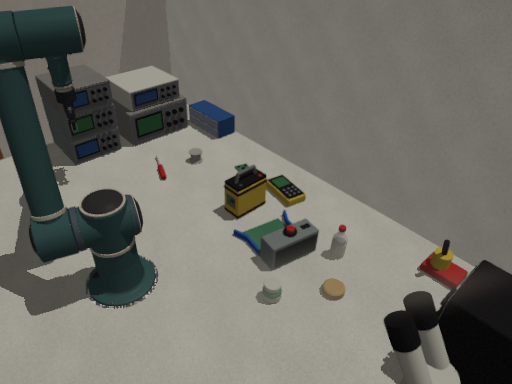

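The scene view shows the pack at about (260,205), the charger at (168,222) with its red button at (166,208), and the meter close by at (273,262). The side view shows the same layout. Next I'll measure from the depth.

```bash
python3 - <<'E'
from h import *
for n in('scene','side'):
    z=np.load(n+'.npz');im,W=z['im'],z['W'];h=cv2.cvtColor(im,cv2.COLOR_RGB2HSV)
    H,S,V=[h[...,i].astype(int) for i in range(3)]
    inb=(W[...,0]>.2)&(W[...,0]<1.0)&(abs(W[...,1])<.6)
    def rect(m,t,k=1):
        P=W[m&inb][:,:2].astype(np.float32)
        if len(P)<8: print(n,t,len(P));return
        r=cv2.minAreaRect(P*1000);print(n,t,len(P),np.round(r[0]),np.round(r[1]),round(r[2],1),'z',np.nanmedian(W[m&inb][:,2]).round(3))
    Z=W[...,2]
    rect((abs(Z-.100)<.006)&(S<90)&(W[...,1]<0.2),'z100 grey')
    rect((abs(Z-.145)<.007),'z145')
    rect((Z>.155)&(Z<.2),'handle')
    red=((H<8)|(H>172))&(S>150)
    nlab,l,st,ce=cv2.connectedComponentsWithStats((red&inb&(Z>.02)).astype(np.uint8))
    for i in range(1,nlab):
        if st[i,4]>8: rect(l==i,'red')
    yel=(H>18)&(H<32)&(S>150)&(V>80)
    nlab,l,st,ce=cv2.connectedComponentsWithStats((yel&inb).astype(np.uint8))
    for i in range(1,nlab):
        if st[i,4]>20: rect(l==i,'yel')
    blue=(H>105)&(H<128)&(S>150)&(Z>.012)&(Z<.035)
    nlab,l,st,ce=cv2.connectedComponentsWithStats((blue&inb).astype(np.uint8))
    for i in range(1,nlab):
        if st[i,4]>20:
            rect(l==i,'blue');
            P=W[l==i];v=cv2.fitLine(P[:,:2].astype(np.float32),cv2.DIST_HUBER,0,.01,.01).ravel();print('   line',v.round(3),'yrange',P[:,1].min().round(3),P[:,1].max().round(3))
E
```

```text
scene z100 grey 950 [ 519. -182.] [244. 434.] 0.8 z 0.099
scene z145 650 [560.  25.] [151.  79.] 1.2 z 0.145
scene handle 137 [562.  24.] [101.  14.] 1.1 z 0.181
scene red 78 [432. 437.] [94. 19.] 69.1 z 0.024
scene red 17 [607.  -0.] [17. 12.] 4.1 z 0.146
scene red 63 [ 488. -264.] [27. 52.] 75.0 z 0.121
scene red 63 [ 630. -383.] [20. 19.] 72.2 z 0.13
scene yel 93 [575.  -6.] [164.  64.] 27.5 z 0.128
scene yel 509 [579.  -5.] [163.  69.] 29.1 z 0.065
scene yel 318 [ 491. -480.] [64. 65.] 48.1 z 0.026
scene yel 540 [754. -11.] [180.  87.] 78.0 z 0.029
scene blue 168 [ 430. -144.] [143.  22.] 89.8 z 0.022
   line [ 0.08   0.997  0.429 -0.16 ] yrange -0.216 -0.073
scene blue 68 [908. 530.] [55.  9.] 1.3 z 0.024
   line [ 1.    -0.024  0.914  0.531] yrange 0.526 0.534
scene blue 223 [ 611. -178.] [143.  22.] 70.7 z 0.022
   line [ 0.299  0.954  0.61  -0.189] yrange -0.249 -0.114
side z100 grey 791 [ 468. -204.] [193. 481.] 19.5 z 0.099
side z145 406 [553.  20.] [ 83. 153.] 87.9 z 0.143
side handle 103 [552.  21.] [101.  16.] 1.3 z 0.178
side red 44 [428. 432.] [96. 17.] 67.6 z 0.023
side red 13 [609.  -2.] [25. 12.] 46.1 z 0.145
side red 58 [ 506. -266.] [58. 28.] 25.8 z 0.12
side red 34 [ 625. -389.] [20. 18.] 18.9 z 0.129
side yel 62 [556. -17.] [  9. 147.] 90.0 z 0.128
side yel 710 [622. -43.] [276. 179.] 9.2 z 0.048
side blue 56 [878. 527.] [95. 16.] 0.3 z 0.023
   line [1.    0.018 0.875 0.526] yrange 0.519 0.535
side blue 37 [ 613. -150.] [75. 12.] 62.6 z 0.023
   line [ 0.516  0.857  0.612 -0.153] yrange -0.185 -0.12
side blue 122 [ 422. -143.] [138.  22.] 89.5 z 0.022
   line [ 0.057  0.998  0.422 -0.148] yrange -0.212 -0.074
```

```bash
python3 - <<'E'
from h import *
for n in('scene','side'):
    z=np.load(n+'.npz');im,W=z['im'],z['W'];X,Y,Z=[W[...,i] for i in range(3)]
    inb=(X>.36)&(X<.66)&(Y>-.36)&(Y<-.12)
    m=(abs(Z-.1)<.004)&inb
    m=cv2.morphologyEx(m.astype(np.uint8),cv2.MORPH_OPEN,np.ones((2,2)))>0
    r=cv2.minAreaRect((W[m][:,:2]*1000).astype(np.float32));print(n,'charger',m.sum(),r)
    h=cv2.cvtColor(im,cv2.COLOR_RGB2HSV);red=((h[...,0]<8)|(h[...,0]>172))&(h[...,1]>150)&inb
    print(' redz',np.percentile(Z[red],[5,25,50,75,95]).round(4)); zt=np.percentile(Z[red],80);t=red&(Z>zt-.006);P=W[t]
    print(' top',t.sum(),(P.min(0)+P.max(0))/2,P.max(0)-P.min(0))
    b=(h[...,0]>105)&(h[...,0]<128)&(h[...,1]>120)&(Z>.019)&(Z<.031)&(X>.35)&(X<.7)&(Y>-.26)&(Y<-.04)
    for side in(b&(X<.5),b&(X>.5)):
        P=W[side];
        for a in np.arange(-.25,-.05,.02):
            q=P[(P[:,1]>=a)&(P[:,1]<a+.02)]
            if len(q)>2:print('   y%.2f x %.3f..%.3f'%(a+.01,*np.percentile(q[:,0],[5,95])),end='')
        print()
E
```

```text
scene charger 848 ((449.604248046875, -261.05206298828125), (69.85352325439453, 292.883056640625), 80.29551696777344)
 redz [0.1137 0.119  0.1209 0.1219 0.1229]
 top 54 [ 0.49929587 -0.26792535  0.12065569] [0.0279359  0.0270991  0.00887447]
   y-0.22 x 0.418..0.423   y-0.20 x 0.417..0.427   y-0.18 x 0.421..0.432   y-0.16 x 0.424..0.434   y-0.14 x 0.427..0.440   y-0.12 x 0.430..0.440   y-0.10 x 0.422..0.435   y-0.08 x 0.422..0.431
   y-0.24 x 0.591..0.601   y-0.22 x 0.593..0.605   y-0.20 x 0.598..0.608   y-0.18 x 0.602..0.612   y-0.16 x 0.607..0.619   y-0.14 x 0.614..0.632   y-0.12 x 0.631..0.644
side charger 641 ((493.855712890625, -276.4840393066406), (64.99893188476562, 189.61746215820312), 77.35840606689453)
 redz [0.112  0.1175 0.1199 0.1207 0.1232]
 top 51 [ 0.49350076 -0.27172218  0.11949712] [0.02831573 0.0299492  0.00889756]
   y-0.22 x 0.411..0.415   y-0.20 x 0.412..0.422   y-0.18 x 0.415..0.424   y-0.16 x 0.419..0.429   y-0.14 x 0.423..0.432   y-0.12 x 0.423..0.433   y-0.10 x 0.416..0.429   y-0.08 x 0.414..0.426
   y-0.18 x 0.600..0.610   y-0.16 x 0.599..0.615   y-0.14 x 0.611..0.627   y-0.12 x 0.622..0.635
```

Call:
carry_out(offset=[[0,-4,0],[0,-4,0],[0,-4,0],[0,-4,0],[0,-4,0]], delta_rot=[[3.4,0,0],[3.4,0,0],[3.4,0,0],[3.4,0,0],[3.4,0,0]])

```text
time: 0.52
tool_pos: [0.353, 0.5821, 0.2305]
tcp_rot: [-0.798, 1.42, 0.797]
wrist_force: [-0.2, -0.2, 1.2]
width: 1.002
```

Call:
carry_out(offset=[[0,-4,0],[0,-4,0],[0,-4,0],[0,-4,0],[0,-4,0]], delta_rot=[[3.4,0,0],[3.4,0,0],[3.4,0,0],[3.4,0,0],[3.4,0,0]])

```text
time: 0.93
tool_pos: [0.51, 0.4588, 0.2305]
tcp_rot: [-0.569, 1.496, 0.568]
wrist_force: [0.2, 1.2, -0.3]
width: 0.996
```

Call:
carry_out(offset=[[0,-4,0],[0,-4,0],[0,-4,0],[0,0,0],[0,0,0]], delta_rot=[[5,0,0],[5,0,0],[5,0,0],[5,0,0],[5,0,0]])

```text
time: 1.35
tool_pos: [0.5818, 0.3614, 0.2304]
tcp_rot: [-0.224, 1.56, 0.223]
wrist_force: [0.1, 1.3, -0.2]
width: 1.002
```

Call:
carry_out(offset=[[0,0,0],[0,0,0],[0,0,0],[0,0,0],[0,0,0]], delta_rot=[[3.4,0,0],[3.4,0,0],[3.4,0,0],[3.4,0,0],[3.4,0,0]])

```text
time: 1.77
tool_pos: [0.58, 0.3641, 0.2305]
tcp_rot: [0.005, 1.572, -0.006]
wrist_force: [-0.7, -0.7, 0.7]
width: 1.0
```

Call:
carry_out(offset=[[0,0,0],[0,0,0],[0,0,0],[0,0,0],[0,0,0]], delta_rot=[[0,0,-4.5],[0,0,-4.5],[0,0,-4.5],[0,0,-4.5],[0,0,-4.5]])

```text
time: 2.18
tool_pos: [0.5804, 0.3644, 0.2314]
tcp_rot: [-0.308, 1.549, -0.314]
wrist_force: [-0.4, -0.5, -0.4]
width: 1.003
```

Call:
carry_out(offset=[[0,0,0],[0,0,0],[0,0,0],[0,0,0],[0,0,0]], delta_rot=[[0,0,-4.5],[0,0,-4.5],[0,0,-4.5],[0,0,-4.5],[0,0,-4.5]])

```text
time: 2.6
tool_pos: [0.5802, 0.3648, 0.231]
tcp_rot: [-0.615, 1.483, -0.619]
wrist_force: [0.1, -0.0, -0.2]
width: 1.0
```

```bash
cat >> h.py <<'E'
def to(p,yaw=None):
    "offset (cm, tool axes) to world TCP position p"
    s=read_state();R=Ro.from_rotvec(s['tcp_rot']).as_matrix()
    print('t',s['time'],'pos',np.round(s['tool_pos'],4),'F',np.round(s['wrist_force'],1),'q',np.round(s['q'],2));print(R.round(3))
    print('offset cm',(R.T@(np.array(p)-s['tool_pos'])*100).round(2))
E
python3 - <<'E'
from h import *
to([.557,.125,.10]); 
im,W=cloud('side');save(im,'side2.png')
E
```

```text
t 2.6 pos [0.5802 0.3648 0.231 ] F [ 0.1 -0.  -0.2] q [ 0.78  0.65  1.26 -0.54  1.82  0.81]
[[-0.002  0.002  1.   ]
 [-0.71   0.704 -0.003]
 [-0.704 -0.71  -0.   ]]
offset cm [26.26 -7.6  -2.25]
```

View pics/side2.png

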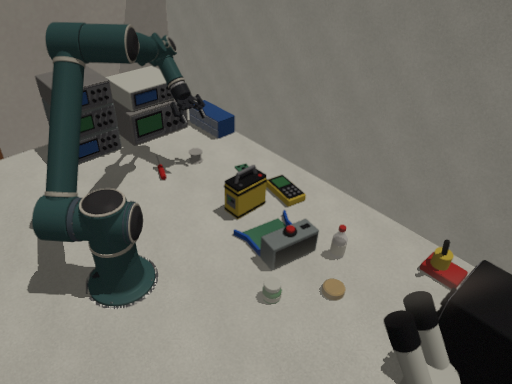

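The arm is tilted at 45° and aimed at the pack at about (245,190). The way down behind the pack is clear.

Call:
carry_out(offset=[[2.6,-0.8,-0.2],[2.6,-0.8,-0.2],[2.6,-0.8,-0.2],[2.6,-0.8,-0.2],[2.6,-0.8,-0.2]], delta_rot=[[0,0,0],[0,0,0],[0,0,0],[0,0,0],[0,0,0]])

```text
time: 3.07
tool_pos: [0.5695, 0.2431, 0.1666]
tcp_rot: [-0.61, 1.484, -0.615]
wrist_force: [-0.3, 0.7, 0.1]
width: 1.002
```

Call:
carry_out(offset=[[2.6,-0.8,-0.2],[2.6,-0.8,-0.2],[2.6,-0.8,-0.2],[2.6,-0.8,-0.3],[2.6,-0.8,-0.3]], delta_rot=[[0,0,0],[0,0,0],[0,0,0],[0,0,0],[0,0,0]])

```text
time: 3.48
tool_pos: [0.557, 0.1228, 0.1032]
tcp_rot: [-0.61, 1.484, -0.616]
wrist_force: [0.4, -0.5, -0.7]
width: 1.002
```

Call:
carry_out(offset=[[1.5,1.5,0],[1.5,1.5,0],[1.5,1.5,0],[1.0,1.0,0],[0,0,0]], delta_rot=[[0,0,0],[0,0,0],[0,0,0],[0,0,0],[0,0,0]])

```text
time: 3.9
tool_pos: [0.5551, 0.1228, 0.023]
tcp_rot: [-0.614, 1.489, -0.617]
wrist_force: [-0.4, -1.6, -1.0]
width: 0.998
```

```bash
python3 - <<'E'
from h import *
to([.557,.10,.010]); 
im,W=cloud('wrist');save(im,'wrist1.png')
E
```

```text
t 3.9 pos [0.5551 0.1228 0.023 ] F [-0.4 -1.6 -1. ] q [ 0.55  0.58  1.81 -0.67  1.31  0.92]
[[-0.007 -0.001  1.   ]
 [-0.708  0.706 -0.004]
 [-0.706 -0.708 -0.005]]
offset cm [ 2.53 -0.69  0.2 ]
```

View pics/wrist1.png

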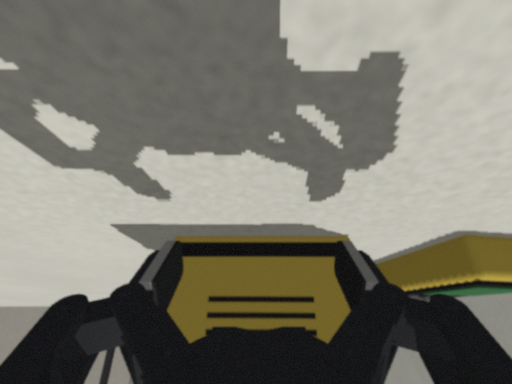

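The wrist view is upside down. The pack's base edge is level at row 238, columns 175 to 350, and centred between the fingers, so it is aligned and I'll approach.

Call:
carry_out(offset=[[0.8,-0.4,0],[0.8,-0.4,0],[0.8,-0.4,0],[0.8,-0.4,0.1],[0.8,-0.4,0.1]], delta_rot=[[0,0,0],[0,0,0],[0,0,0],[0,0,0],[0,0,0]])

```text
time: 4.37
tool_pos: [0.5597, 0.0807, 0.0124]
tcp_rot: [-0.611, 1.483, -0.617]
wrist_force: [-0.4, 0.1, 0.0]
width: 1.0
```

Call:
carry_out(offset=[[0.3,-0.3,0],[0.3,-0.3,0],[0.3,-0.3,0],[0.3,-0.3,0],[0.3,-0.3,0]], delta_rot=[[0,0,0],[0,0,0],[0,0,0],[0,0,0],[0,0,0]])

```text
time: 4.78
tool_pos: [0.5596, 0.0604, 0.0121]
tcp_rot: [-0.611, 1.483, -0.616]
wrist_force: [-0.4, 11.4, 2.6]
width: 1.001
```

Call:
carry_out(offset=[[0.3,-0.3,0],[0.3,-0.3,0],[0.3,-0.3,0],[0.3,-0.3,0],[0.3,-0.3,0]], delta_rot=[[0,0,0],[0,0,0],[0,0,0],[0,0,0],[0,0,0]])

```text
time: 5.2
tool_pos: [0.5613, 0.0432, 0.0121]
tcp_rot: [-0.606, 1.48, -0.61]
wrist_force: [-0.9, 14.9, 2.4]
width: 1.002
```

Call:
carry_out(offset=[[0.3,-0.3,0],[0.3,-0.3,0],[0.3,-0.3,0],[0.3,-0.3,0],[0.3,-0.3,0]], delta_rot=[[0.7,0.7,0],[0.7,0.7,0],[0.7,0.7,0],[0.7,0.7,0],[0.7,0.7,0]])

```text
time: 5.62
tool_pos: [0.5615, 0.0216, 0.0121]
tcp_rot: [-0.544, 1.511, -0.677]
wrist_force: [2.8, 11.6, -0.4]
width: 0.996
```

Call:
carry_out(offset=[[0.3,-0.3,0],[0.3,-0.3,0],[0.3,-0.3,0],[0.3,-0.3,0],[0.3,-0.3,0]], delta_rot=[[0.7,0.7,0],[0.7,0.7,0],[0.7,0.7,0],[0.7,0.7,0],[0.7,0.7,0]])

```text
time: 6.03
tool_pos: [0.5592, 0.0003, 0.0121]
tcp_rot: [-0.481, 1.542, -0.743]
wrist_force: [3.9, 11.3, 0.6]
width: 1.001
```

```bash
cat >> h.py <<'E'
D=np.array([.5115,-.1965]);A=.2
def pack(n):
    im,W=cloud(n);Z=W[...,2]
    ok=(abs(W[...,0]-.53)<.15)&(W[...,1]>-.33)&(W[...,1]<.12)
    m=(abs(Z-.145)<.006)&ok
    m=cv2.morphologyEx(m.astype(np.uint8),cv2.MORPH_OPEN,np.ones((2,2)))>0
    c,(w,h),a=cv2.minAreaRect((W[m][:,:2]*1000).astype(np.float32))
    if w<h: a-=90
    c=np.array(c)/1000;d=np.array([-np.sin(A),-np.cos(A)]);l=np.array([np.cos(A),-np.sin(A)])
    print(n,'pack',c.round(4),'size',round(w),round(h),'long-axis deg',round(a,1),'dock x %.4f y %.4f'%((c-D)@d,(c-D)@l),m.sum())
    return im,W
E
python3 - <<'E'
from h import *
to([.5197,-.156,.012])
im,W=pack('scene');save(im,'scene2.png');pack('side')
E
```

```text
t 6.0333 pos [5.592e-01 3.000e-04 1.210e-02] F [ 3.9 11.3  0.6] q [ 0.34  0.56  1.86 -0.7   1.26  0.93]
[[-0.117  0.126  0.985]
 [-0.692  0.701 -0.172]
 [-0.712 -0.702  0.005]]
offset cm [ 11.29 -11.45  -1.2 ]
scene pack [0.5186 0.0769] size 174 331 long-axis deg -30.2 dock x -0.2694 y -0.0474 763
side pack [0.6628 0.0514] size 421 141 long-axis deg 47.2 dock x -0.2731 y 0.0990 481
```

View pics/scene2.png

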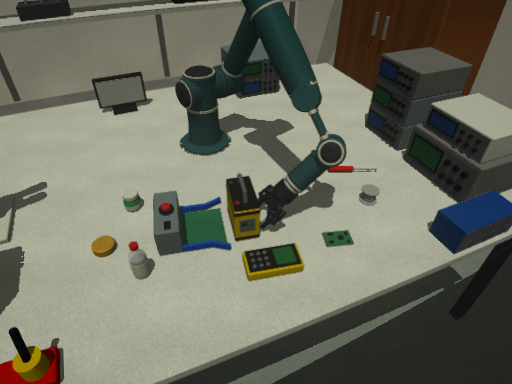

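The pack is upright and turning with the gripper at about (243,207). The measurement was polluted by the gripper, so I'll use the largest connected top surface only.

```bash
python3 - <<'E'
s=open('h.py').read()
s=s.replace("    c,(w,h),a=","    k,L,st,_=cv2.connectedComponentsWithStats(m.astype(np.uint8),connectivity=4);m=L==1+st[1:,4].argmax()\n    c,(w,h),a=").replace("W[...,1]<.12","W[...,1]<read_state()['tool_pos'][1]+.02")
open('h.py','w').write(s)
E
python3 - <<'E'
from h import *
pack('scene');pack('side')
E
```

```text
scene pack [0.4767 0.0098] size 79 333 long-axis deg -23.0 dock x -0.1953 y -0.0751 677
side pack [ 0.5962 -0.042 ] size 258 95 long-axis deg 0.6 dock x -0.1682 y 0.0523 439
```

```bash
python3 - <<'E'
s=open('h.py').read()
i=s.index("    ok=");j=s.index("    m=(abs(Z-.145)")
s=s[:i]+"""    st=read_state();x=Ro.from_rotvec(st['tcp_rot']).as_matrix()[:2,0];x/=np.linalg.norm(x)
    pr=st['tool_pos'][:2]+.041*x;u=(W[...,:2]-pr)@x;v=(W[...,:2]-pr)@np.array([-x[1],x[0]])
    print('pred',pr.round(4),'dir deg',np.degrees(np.arctan2(*x[::-1])).round(1));ok=(abs(u)<.05)&(abs(v)<.09)
"""+s[j:]
open('h.py','w').write(s)
E
python3 - <<'E'
from h import *
pack('scene');pack('side')
E
```

```text
pred [ 0.5521 -0.041 ] dir deg -99.6
scene pack [0.4927 0.0296] size 69 333 long-axis deg -30.8 dock x -0.2178 y -0.0633 671
pred [ 0.5521 -0.041 ] dir deg -99.6
side pack [ 0.5463 -0.0434] size 73 147 long-axis deg -11.1 dock x -0.1570 y 0.0037 433
```

```bash
sed -i 's/cv2.MORPH_OPEN,np.ones((2,2))/cv2.MORPH_OPEN,np.ones((3,3))/' h.py
python3 - <<'E'
from h import *
pack('scene');pack('side')
for n in('scene','side'):
    z=np.load(n+'.npz');W=z['W'];X,Y,Z=[W[...,i] for i in range(3)]
    m=(abs(Z-.1)<.004)&(X>.36)&(X<.66)&(Y>-.36)&(Y<-.12)
    m=cv2.morphologyEx(m.astype(np.uint8),cv2.MORPH_OPEN,np.ones((3,3)))>0
    print(n,'charger',cv2.minAreaRect((W[m][:,:2]*1000).astype(np.float32)))
E
```

```text
pred [ 0.5521 -0.041 ] dir deg -99.6
scene pack [ 0.5531 -0.0343] size 78 148 long-axis deg -10.0 dock x -0.1672 y 0.0085 674
pred [ 0.5521 -0.041 ] dir deg -99.6
side pack [ 0.5476 -0.0406] size 77 150 long-axis deg -11.0 dock x -0.1600 y 0.0044 418
scene charger ((498.9275817871094, -268.85552978515625), (73.33081817626953, 190.9418182373047), 79.37657928466797)
side charger ((495.11236572265625, -273.7120056152344), (75.82688903808594, 189.47723388671875), 79.83516693115234)
```

Call:
carry_out(offset=[[0.4,-0.4,0],[0.4,-0.4,0],[0.4,-0.4,0],[0.4,-0.4,0],[0.4,-0.4,0]], delta_rot=[[1.0,1.0,0],[1.0,1.0,0],[1.0,1.0,0],[1.0,1.0,0],[0.5,0.5,0]])

```text
time: 6.85
tool_pos: [0.5537, -0.0272, 0.0122]
tcp_rot: [-0.396, 1.578, -0.828]
wrist_force: [5.4, 12.0, 1.5]
width: 0.999
```

Call:
carry_out(offset=[[0.4,-0.4,0],[0.4,-0.4,0],[0.4,-0.4,0],[0.4,-0.4,0],[0.4,-0.4,0]], delta_rot=[[0,0,0],[0,0,0],[0,0,0],[0,0,0],[0,0,0]])

```text
time: 7.27
tool_pos: [0.5451, -0.0542, 0.0122]
tcp_rot: [-0.396, 1.578, -0.828]
wrist_force: [3.7, 14.0, 0.9]
width: 1.002
```

```bash
sed -i 's/^D=.*/D=np.array([.511,-.1951]);A=.1815/' h.py
python3 - <<'E'
from h import *
to([.5184,-.1548,.012])
pack('scene');pack('side')
E
```

```text
t 7.2667 pos [ 0.5451 -0.0542  0.0122] F [ 3.7 14.   0.9] q [ 0.25  0.55  1.88 -0.69  1.26  0.94]
[[-0.193  0.204  0.96 ]
 [-0.674  0.683 -0.281]
 [-0.713 -0.701  0.005]]
offset cm [ 7.31 -7.4   0.26]
pred [ 0.5331 -0.095 ] dir deg -106.0
scene pack [ 0.5357 -0.0853] size 78 147 long-axis deg -17.8 dock x -0.1124 y 0.0045 665
pred [ 0.5332 -0.095 ] dir deg -106.0
side pack [ 0.5291 -0.092 ] size 81 151 long-axis deg -17.7 dock x -0.1047 y -0.0008 453
```

Call:
carry_out(offset=[[0.4,-0.4,0],[0.4,-0.4,0],[0.4,-0.4,0],[0.4,-0.4,0],[0.4,-0.4,0]], delta_rot=[[-0.5,-0.5,0],[-0.5,-0.5,0],[-0.5,-0.5,0],[-0.5,-0.5,0],[-0.5,-0.5,0]])

```text
time: 7.78
tool_pos: [0.5371, -0.0816, 0.0122]
tcp_rot: [-0.444, 1.559, -0.782]
wrist_force: [3.2, 14.5, 2.9]
width: 0.993
```

Call:
carry_out(offset=[[0.4,-0.4,0],[0.4,-0.4,0],[0.4,-0.4,0],[0.4,-0.4,0],[0.4,-0.4,0]], delta_rot=[[-0.4,-0.4,0],[-0.4,-0.4,0],[-0.4,-0.4,0],[-0.2,-0.2,0],[0,0,0]])

```text
time: 8.2
tool_pos: [0.5313, -0.1095, 0.0122]
tcp_rot: [-0.47, 1.547, -0.755]
wrist_force: [2.7, 14.1, 1.5]
width: 1.0
```

```bash
python3 - <<'E'
from h import *
to([.5184,-.1548,.012])
pack('scene');pack('side')
E
```

```text
t 8.2 pos [ 0.5313 -0.1095  0.0122] F [ 2.7 14.1  1.5] q [ 0.18  0.49  1.99 -0.8   1.16  0.89]
[[-0.128  0.137  0.982]
 [-0.69   0.699 -0.187]
 [-0.712 -0.702  0.005]]
offset cm [ 3.31 -3.33 -0.42]
pred [ 0.5234 -0.151 ] dir deg -100.5
scene pack [ 0.5251 -0.1429] size 78 148 long-axis deg -10.8 dock x -0.0539 y 0.0044 695
pred [ 0.5234 -0.151 ] dir deg -100.5
side pack [ 0.5179 -0.1508] size 81 151 long-axis deg -14.0 dock x -0.0448 y -0.0012 494
```

Call:
carry_out(offset=[[0.4,-0.4,0],[0.4,-0.4,0],[0.4,-0.4,0],[0.4,-0.4,0],[0.4,-0.4,0]], delta_rot=[[0,0,0],[0,0,0],[0,0,0],[0,0,0],[0,0,0]])

```text
time: 8.72
tool_pos: [0.5263, -0.1374, 0.0122]
tcp_rot: [-0.47, 1.546, -0.755]
wrist_force: [2.7, 15.6, 2.2]
width: 1.002
```

Call:
carry_out(offset=[[0.2,-0.2,0],[0.2,-0.2,0],[0.2,-0.2,0],[0.1,-0.1,0],[0.1,-0.1,0]], delta_rot=[[0,0,0],[0,0,0],[0,0,0],[0,0,0],[0,0,0]])

```text
time: 9.13
tool_pos: [0.524, -0.1485, 0.0122]
tcp_rot: [-0.47, 1.547, -0.756]
wrist_force: [2.5, 13.9, 2.5]
width: 1.0
```

Call:
carry_out(offset=[[0.1,-0.1,0],[0.1,-0.1,0],[0.1,-0.1,0],[0.1,-0.1,0],[0,0,0]], delta_rot=[[0,0,0],[0,0,0],[0,0,0],[0,0,0],[0,0,0]])

```text
time: 9.55
tool_pos: [0.5229, -0.1543, 0.0122]
tcp_rot: [-0.471, 1.547, -0.756]
wrist_force: [2.7, 13.4, 1.7]
width: 0.999
```

Call:
carry_out(offset=[[0.1,-0.1,0],[0.1,-0.1,0],[0.1,-0.1,0],[0,0,0],[0,0,0]], delta_rot=[[0,0,0],[0,0,0],[0,0,0],[0,0,0],[0,0,0]])

```text
time: 9.97
tool_pos: [0.5221, -0.1584, 0.0122]
tcp_rot: [-0.471, 1.547, -0.756]
wrist_force: [3.2, 12.4, 2.1]
width: 0.997
```

```bash
python3 - <<'E'
from h import *
print(read_state()['wrist_force'])
pack('scene');pack('side')
E
```

```text
[ 3.16168736 12.41229277  2.07313965]
pred [ 0.5147 -0.1987] dir deg -100.5
scene pack [ 0.5152 -0.192 ] size 78 150 long-axis deg -10.8 dock x -0.0038 y 0.0035 703
pred [ 0.5147 -0.1987] dir deg -100.5
side pack [ 0.5089 -0.1976] size 81 149 long-axis deg -13.7 dock x 0.0028 y -0.0016 511
```

Call:
carry_out(offset=[[0.1,-0.1,0],[0.1,-0.1,0],[0.1,-0.1,0],[0,0,0],[0,0,0]], delta_rot=[[0,0,0],[0,0,0],[0,0,0],[0,0,0],[0,0,0]])

```text
time: 10.48
tool_pos: [0.522, -0.1598, 0.0121]
tcp_rot: [-0.467, 1.546, -0.753]
wrist_force: [0.5, 28.6, 8.1]
width: 1.001
```

Call:
carry_out(offset=[[-0.5,0.5,0],[-1.2,1.2,0],[-1.2,1.2,0],[-1.2,1.2,0],[-1.2,1.2,0]], delta_rot=[[0,0,0],[0,0,0],[0,0,0],[0,0,0],[0,0,0]])

```text
time: 10.9
tool_pos: [0.5325, -0.0911, 0.0122]
tcp_rot: [-0.475, 1.552, -0.761]
wrist_force: [0.4, 0.4, -1.0]
width: 1.0
```

Call:
carry_out(offset=[[-2,-2,0],[-2,-2,0],[-2,-2,0],[-2,-2,0],[-2,-2,0]], delta_rot=[[0,0,0],[0,0,0],[0,0,0],[0,0,0],[0,0,0]], fingers=-1)

```text
time: 11.32
tool_pos: [0.5321, -0.0918, 0.1548]
tcp_rot: [-0.476, 1.552, -0.761]
wrist_force: [-0.1, -0.3, 0.6]
width: 0.299
```

Call:
carry_out(offset=[[-2,-2,0],[-2,-2,0],[-2,-2,0],[-2,-2,0],[0,0,0]], delta_rot=[[0,0,0],[0,0,0],[0,0,0],[0,0,0],[0,0,0]])

```text
time: 11.73
tool_pos: [0.5351, -0.0919, 0.2735]
tcp_rot: [-0.471, 1.542, -0.763]
wrist_force: [0.5, 0.2, 0.4]
width: -0.002
```

```bash
python3 - <<'E'
from h import *
to([.497,-.270,.27])
im,W=cloud('scene');save(im,'scene3.png');im2,W2=cloud('side');save(im2,'side3.png')
for im,W in((im,W),(im2,W2)):
    Z=W[...,2];r=np.linalg.norm(W[...,:2]-D,axis=-1)
    m=(abs(Z-.145)<.006)&(r<.1);m=cv2.morphologyEx(m.astype(np.uint8),cv2.MORPH_OPEN,np.ones((3,3)))>0
    q=(abs(Z-.1)<.004)&(W[...,1]<-.22)&(np.linalg.norm(W[...,:2]-[.497,-.271],axis=-1)<.12);q=cv2.morphologyEx(q.astype(np.uint8),cv2.MORPH_OPEN,np.ones((3,3)))>0
    for k in(m,q):print(cv2.minAreaRect((W[k][:,:2]*1000).astype(np.float32)))
E
```

```text
t 11.7333 pos [ 0.5351 -0.0919  0.2735] F [0.5 0.2 0.4] q [ 0.21  0.16  1.84 -0.71  1.52  0.59]
[[-0.127  0.142  0.982]
 [-0.694  0.694 -0.19 ]
 [-0.708 -0.706  0.01 ]]
offset cm [ 13.1  -12.65  -0.37]
((513.5367431640625, -192.95144653320312), (78.38125610351562, 151.74606323242188), 79.21432495117188)
((498.2938537597656, -268.5565185546875), (73.96963500976562, 193.21871948242188), 79.48788452148438)
((509.2469177246094, -199.48480224609375), (78.27120971679688, 151.14578247070312), 77.23876953125)
((494.1246032714844, -271.6025390625), (78.04365539550781, 186.20980834960938), 81.8484878540039)
```

View pics/scene3.png

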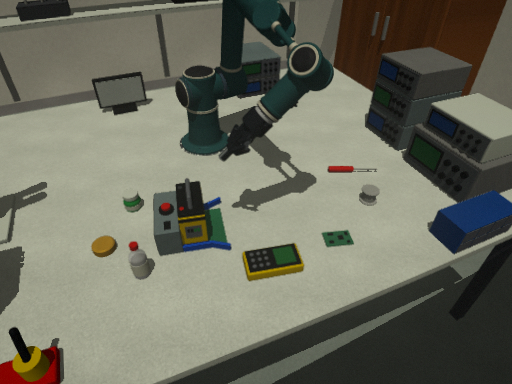

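The pack sits against the charger at about (190,212), upright, and the bystanders have not moved. Now I'll straighten the tool and go over the button.

Call:
carry_out(offset=[[0,0,0],[0,0,0],[0,0,0],[0,0,0],[0,0,0]], delta_rot=[[0,0,4.5],[0,0,4.5],[0,0,4.5],[0,0,4.5],[0,0,4.5]])

```text
time: 12.25
tool_pos: [0.5316, -0.0915, 0.2649]
tcp_rot: [-0.158, 1.583, -0.454]
wrist_force: [0.2, -0.0, 0.0]
width: -0.002
```

Call:
carry_out(offset=[[0,0,0],[0,0,0],[0,0,0],[0,0,0],[0,0,0]], delta_rot=[[0,0,4.5],[0,0,4.5],[0,0,4.5],[0,0,4.5],[0,0,4.5]])

```text
time: 12.67
tool_pos: [0.5316, -0.0916, 0.2651]
tcp_rot: [0.153, 1.567, -0.147]
wrist_force: [-0.5, -0.4, -0.5]
width: -0.004
```

Call:
carry_out(offset=[[0,-3.6,0],[0,-3.6,0],[0,-3.6,0],[0,-3.6,0],[0,-3.6,-0.3]], delta_rot=[[0,0,0],[0,0,0],[0,0,0],[0,0,0],[0,0,0]])

```text
time: 13.08
tool_pos: [0.4939, -0.2691, 0.2643]
tcp_rot: [0.151, 1.569, -0.149]
wrist_force: [-0.0, 0.2, -0.0]
width: 0.001
```

```bash
python3 - <<'E'
from h import *
to([.497,-.270,.14])
im,W=cloud('wrist');save(im,'wrist2.png')
h=cv2.cvtColor(im,cv2.COLOR_RGB2HSV);red=((h[...,0]<8)|(h[...,0]>172))&(h[...,1]>150)
k,L,st,ce=cv2.connectedComponentsWithStats(red.astype(np.uint8))
for i in range(1,k):
    if st[i,4]>100:
        P=W[L==i];zt=np.nanpercentile(P[:,2],70);P=P[P[:,2]>zt-.004];print(st[i],'top z',zt,'centre',(np.nanmin(P,0)+np.nanmax(P,0))/2,np.nanmax(P,0)-np.nanmin(P,0))
E
```

```text
t 13.0833 pos [ 0.4939 -0.2691  0.2643] F [-0.   0.2 -0. ] q [-0.54  0.03  1.8   0.    1.31 -0.35]
[[-0.003  0.19   0.982]
 [ 0.002  0.982 -0.19 ]
 [-1.     0.001 -0.003]]
offset cm [12.43 -0.04  0.36]
[306 129  16  18 219] top z 0.14589548699307395 centre [ 0.55389414 -0.23268269  0.14451543] [0.01487616 0.01746466 0.00518251]
[248 164  27  29 622] top z 0.12085816768377922 centre [ 0.49580745 -0.26789051  0.12020695] [0.02802309 0.02812454 0.00520042]
[375 244  19  15 198] top z 0.12902843714509193 centre [ 0.62324044 -0.38390759  0.12788857] [0.0188122  0.02158451 0.00516203]
[ 449  307   60   62 1573] top z 0.02882437419299868 centre [ 0.70944395 -0.50303765  0.18796953] [0.31534431 0.47281713 0.32616783]
```

View pics/wrist2.png

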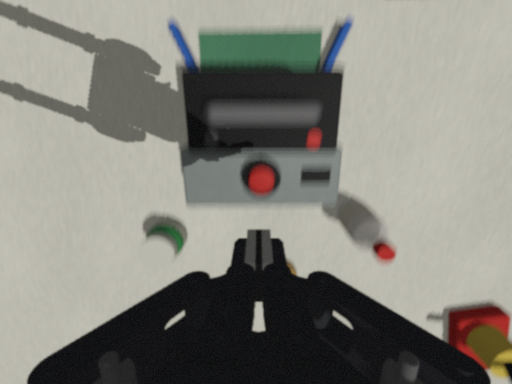

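The pack is square and flush with the charger (front edge at row 148), and the red button is at (262,178). Its centre is at (0.496, -0.268) with the top at about z = 0.121.

Call:
carry_out(offset=[[3,0,0.1],[3,0,0.1],[3,0,0],[3,0,0],[1.2,0,0]], delta_rot=[[0,0,0],[0,0,0],[0,0,0],[0,0,0],[0,0,0]])

```text
time: 13.55
tool_pos: [0.4931, -0.2659, 0.1279]
tcp_rot: [0.154, 1.575, -0.147]
wrist_force: [-0.8, 0.3, 0.6]
width: -0.003
```

Call:
carry_out(offset=[[0.2,0,0],[0.2,0,0],[0.2,0,0],[0.2,0,0],[0,0,0]], delta_rot=[[0,0,0],[0,0,0],[0,0,0],[0,0,0],[0,0,0]])

```text
time: 13.97
tool_pos: [0.4982, -0.2689, 0.1282]
tcp_rot: [0.149, 1.563, -0.151]
wrist_force: [0.2, -0.6, 1.0]
width: -0.003
```

Call:
carry_out(offset=[[0.2,0,0],[0.2,0,0],[0.1,0,0],[0,0,0],[0,0,0]], delta_rot=[[0,0,0],[0,0,0],[0,0,0],[0,0,0],[0,0,0]])

```text
time: 14.38
tool_pos: [0.4974, -0.2684, 0.122]
tcp_rot: [0.15, 1.565, -0.15]
wrist_force: [-0.2, -0.1, 1.6]
width: -0.0
```

Call:
carry_out(offset=[[0.2,0,0],[0.2,0,0],[0.2,0,0],[0,0,0],[0,0,0]], delta_rot=[[0,0,0],[0,0,0],[0,0,0],[0,0,0],[0,0,0]])

```text
time: 14.8
tool_pos: [0.4975, -0.2686, 0.1161]
tcp_rot: [0.15, 1.565, -0.15]
wrist_force: [-0.7, 1.5, 4.8]
width: -0.001
```

Call:
carry_out(offset=[[0.1,0,0],[0.1,0,0],[0.1,0,0],[0,0,0],[0,0,0]], delta_rot=[[0,0,0],[0,0,0],[0,0,0],[0,0,0],[0,0,0]])

```text
time: 15.22
tool_pos: [0.4977, -0.2686, 0.1158]
tcp_rot: [0.15, 1.565, -0.15]
wrist_force: [-6.2, 3.5, 19.3]
width: -0.003
```

The button is on its stop: the force reached 19 N with no further travel. Now I'll release it and back off.

Call:
carry_out(offset=[[-0.5,0,0],[-1,0,0],[-2,0,0],[-3,0,0],[-3,0,0]], delta_rot=[[0,0,0],[0,0,0],[0,0,0],[0,0,0],[0,0,0]])

```text
time: 15.63
tool_pos: [0.4959, -0.2676, 0.2069]
tcp_rot: [0.151, 1.569, -0.149]
wrist_force: [-0.5, -0.3, 0.1]
width: -0.001
```

Call:
carry_out(offset=[[-2,0,0],[-2,0,0],[0,0,0],[0,0,0],[0,0,0]], delta_rot=[[0,0,0],[0,0,0],[0,0,0],[0,0,0],[0,0,0]])

```text
time: 16.05
tool_pos: [0.4966, -0.268, 0.2463]
tcp_rot: [0.151, 1.567, -0.149]
wrist_force: [0.4, -0.1, -0.4]
width: 0.005
```

```bash
python3 - <<'E'
from h import *
s=read_state();print(s['tool_pos'],s['wrist_force'])
im,W=cloud('wrist');Z=W[...,2]
h=cv2.cvtColor(im,cv2.COLOR_RGB2HSV);red=((h[...,0]<8)|(h[...,0]>172))&(h[...,1]>150)&(np.linalg.norm(W[...,:2]-[.496,-.268],axis=-1)<.03)
print('button z',np.nanpercentile(Z[red],[50,70]))
for z,w in((.145,D),(.1,np.array([.497,-.271]))):
    m=(abs(Z-z)<.005)&(np.linalg.norm(W[...,:2]-w,axis=-1)<.11);m=cv2.morphologyEx(m.astype(np.uint8),cv2.MORPH_OPEN,np.ones((3,3)))>0
    print(cv2.minAreaRect((W[m][:,:2]*1000).astype(np.float32)))
finish_job()
E
```

```text
[ 0.49655138 -0.26802334  0.24634146] [ 0.42459484 -0.1492793  -0.42848391]
button z [0.1205831  0.12100707]
((511.1880798339844, -194.4790496826172), (77.99512481689453, 148.11367797851562), 79.17840576171875)
((495.85284423828125, -271.06610107421875), (74.26406860351562, 189.39674377441406), 79.45155334472656)
the job is handed in; nothing more can be done
```

The pack is in the bay against the charger, the button was pressed and released, and I handed the job in at about 16 s. No verdict is reported.

I pushed the pack low with the open, tilted fingertips, steering it straight on the way in. I stopped when the push force rose from about 13 N to 29 N at the charger. I then pressed the button with the shut fingertips until it stopped (19 N with no further travel, about 6 mm down).

- **Pack position:** in the last wrist view its centre was 78.1 mm in front of the charger's centre, against 77.5 mm when fully home. It was within about 1 mm of the centre line and turned about 0.3° from the charger.
- **Button:** its top was back at z = 0.121 m, the same as before the press.
- **Robot:** the gripper was clear of everything, with no force at the wrist. In the last overview, before the press, the bystanders had not moved by eye; I did not measure them.
- **Disagreement:** the scene and side cameras differed by about 4 to 7 mm in absolute position, and the side view made the angle between pack and charger up to about 4.6°. I used pack-to-charger distances within each view. The scene and wrist views agreed to about 1 mm and 0.3°.

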